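# Catch grinding cylinders from the chute and put them on the balance

## Robot

A 6-joint arm with a two-finger parallel gripper is mounted at the origin on a cart in front of the work surface, level with it; the furniture and walls round the work are solid. World frame = base frame: x ahead of the robot, y to its left, z up, the work surface at z = 0. Lengths are in m, angles in rad, forces in N, time in s.
With the tool pointing down it reaches from about 0.275 to 0.85 m from the base axis. Payload 5.2 kg.
Tool frame: the origin (TCP) lies at the centre of the arm's flange, where the gripper is bolted on; the fingertips stand 173 mm ahead of it and the grasp point (between the pads) lies 155 mm ahead of it; z points along the fingers, y is the line along which they close (so a half turn about z gives the same grasp; the last joint's range is limited). The gripper opens to 85 mm and grips with 20 to 120 N. Pads are 22 mm wide; open, the fingers measure 114 mm over their backs; the gripper's body (76 mm by 85 mm) begins 54 mm behind the grasp point. The pads swing forward as they close: fully open they stand 13 mm farther back than shut.
Start: joints at [1.035, 0.259, 1.535, -0, 1.348, -0.203], TCP at [0.18, 0.52, 0.405] pointing down, gripper open.
Joint ranges: [-3.14, 3.14], [-0.91, 2.08], [0.19, 2.58], [-1.22, 4.36], [0.22, 2.71], [-3.12, 3.12]. Speed limits (rad/s): [2.57, 2.57, 3.14, 3.14, 3.14, 3.14].

## Interface

Orientations are given as a rotation vector (axis times angle).
In Python, from workcell import manip gives the robot as it stands. The module is installed in compiled form; this text tells all that it offers.
- The arm moves only by the tool step_arm, never from a script. Its argument "targets" is a list of rows, each a list of 5 numbers: the shift along the world's x, y, z in mm, then the turn about the world's z in rad, then the closure in counts, from 0 (fully open) to 255 (shut). In form: [[dx, dy, dz, yaw, jaw], ...]. A call has 1 to 5 rows; each row is the pose to reach, as a shift and turn from the pose commanded when the call began; what a row does not reach only later rows make up. A row lasts 1/8 s, in which the tool goes at most 62.5 mm and 10.7 degrees, less where a joint would pass 70% of its speed; a pose out of reach is approached as far as the arm can. A call with a gripper value outside its range is refused whole. The fingers move at their own pace and stop on an object; "force" is the grip in N (left out, the last holds). Time passes only in rows, so rows that repeat a pose let the fingers close. It gives the time, the measured TCP pose, the force, the opening and the grip force at its end, in the units of the state.
- manip.read_state(): the state, without advancing time (a new reading comes with each control period).
- manip.snapshot(name): name is "scene" or "top"; returns a dict with "frame" (384x512x3 uint8, red, green, blue), "range_z" (384x512 float32, m along the optical axis (not along the pixel's ray), 0 where there is no reading), "fx", "fy", "cx", "cy" (pixels), "R" (3x3) and "t" (3): a world point X has camera coordinates R X + t. Camera axes: x right, y down, z forward; pixel columns grow to the right and rows downward; lengths in m; the calibration is good to about 2 mm. A picture is of the moment at which its call begins.
- manip.close_job(): hands the job in; it is judged then, once.
Trained networks look in a picture, given as the dict that the camera call returned (one of the last four; its "shot" number tells which), for a name from the list of things; names that differ only in an ending like _2 or _b are one class to them, and where a whole thing is asked for, a point or a joint stands for the part that bears it (a point fixed in the world has none). Each returns a list of dicts, best first, with "conf" (0 to 1); they miss things now and then, are a little off and sometimes report something else, mostly with a low value. They report only what shows in the picture. A call takes as long as a camera call.
- manip.spot_in(picture, thing): "point" ([column, row] as shares, 0 to 1, of the picture: columns of its width, rows of its height, amid what is visible of it).
- manip.outline_of(picture, thing): "pixels" (384x512 bool, what is visible of it) and "point" ([column, row] as shares, 0 to 1, of the picture: columns of its width, rows of its height, amid what is visible of it).
- manip.pinpoint(picture, thing): "point" ([column, row] as shares, 0 to 1, of the picture: columns of its width, rows of its height: a listed point, or the origin of a listed thing).
The state is a dict: "clock": time; "joints": joint angles; "dq": joint speeds; "joint_efforts": joint torques, N m; "ee_pos": TCP position; "orientation": TCP orientation; "force": force on the tool from outside, world axes, zero at the start; "torque": the same for the moment, N m; "opening": opening from 0.0 (shut) to 1.0 (fully open); "grasp_force": force on a finger pad.
Only numpy, scipy, OpenCV 4.12 (cv2) and the standard library are available. Lean on these libraries where they do the work, as an engineer would, in place of code of your own. Each camera call takes 0.05 s, during which the arm holds its last target. There are 200 camera calls.

## Task

Draw the steel cup out of the shelf, set it down upright on the bench clear of the shelf and let go, then take it again by its long handle. Hold it under the lip of the tilted chute and raise it so that its rim lifts the gate, and catch all four ceramic cylinders as they slide off; then lower the cup so that the gate shuts, and set the cup with the four cylinders in it upright on the middle of the balance pan and let go. Leave the flask, bottle, beaker and petri dish where they stand, and do not open the gate in any way but with the cup under it.

Things in the scene. Friction and masses are not known exactly. Their poses are not given: they have to be found in the camera images.
- cup: Round open stainless cup, mouth up, 50 mm high, 84 mm across the rim (76 inside, wall 4), 68 across the foot, floor 5 thick, 0.13 to 0.21 kg. Origin: centre of its underside, z up. Long handle along its -x, short stub along +x. It starts in the shelf, its centre 6 to 16 mm in front of the shelf's front edge: handle and back half under the shelf's top board, stub pointing out.
- cup_handle (a point): Place to grip the cup's long handle, on its axis, at cup (-80, 0, 38 mm). The handle is a straight bar 12 mm wide (cup y), 20 mm tall (z 28 to 48), from the wall to x = -122 mm.
- cup_stub (a point): Place to grip the cup's short stub, at cup (56, 0, 36 mm). The stub is a flat lug 10 mm wide (cup y), 24 mm tall (z 24 to 48), from the wall to x = +68 mm.
- shelf: Low open-fronted grey steel shelf fixed to the bench. Origin: on the bench in the middle of its open front edge; it extends 135 mm to its +x (back wall there); its -x points out of the front; z up. 87 mm high, 138 wide (y) over the top board, 154 over the foot flanges; inside 122 wide and 82 high.
- dispenser: Fixed stand with a tilted chute. Origin: on the bench straight under the chute's lower lip; x points back, uphill; pieces leave to -x; z up. A grey column 70 mm wide (y) begins at x = +50 mm on a 10 mm base plate, 110 wide, x = +25 to +150. In front of the column the space under the lip is free.
- outlet (a point): Middle of the chute's lip, 205 mm over the bench. Gate guides stand round it: 45 mm wide, dispenser x = -8 to +19 mm, from 15 to 82 mm above the lip.
- chute_top (a point): Upper end of the chute's floor. The chute is an open, polished steel channel, 23 mm wide inside, 29 outside, walls 22 high, floor 3 thick, rising from the lip at 36 degrees for 135 mm.
- gate (a joint): Aluminium gate across the chute's lip, sliding straight up; value in m, 0 shut, 0.034 highest. It falls shut by its own weight (0.9 N, lightly damped). From about 0.022 up the cylinders slide out by themselves, all within a second or two.
- gate_lugs (a point): Midpoint between the gate's two black lifting lugs, at their underside: 2 mm in front of the lip and 28 mm under it when shut, rising with the gate. Each lug is 14 mm long (dispenser x), 8 thick, from 14.5 to 48.5 mm off the middle. The cup, centred 28 mm in front of the lip with its handle to the dispenser's -x, meets both from below; its rim may rise as high as the lip, round it (gate 0.028).
- piece0: White ceramic cylinder, 18 mm diameter, 16 mm high, 25 g, first from the lip of four standing in single file in the chute. Origin: centre of its flat underside.
- piece1: White ceramic cylinder, 18 mm diameter, 16 mm high, 25 g, second from the lip of four standing in single file in the chute. Origin: centre of its flat underside.
- piece2: White ceramic cylinder, 18 mm diameter, 16 mm high, 25 g, third from the lip of four standing in single file in the chute. Origin: centre of its flat underside.
- piece3: White ceramic cylinder, 18 mm diameter, 16 mm high, 25 g, fourth from the lip of four standing in single file in the chute. Origin: centre of its flat underside.
- balance: Grey laboratory balance fixed on the bench, 140 x 116 mm (x, y), housing 34 mm high. Origin: centre of its underside, z up.
- pan (a point): Centre of the top of the balance's round steel pan, 104 mm diameter, 46 mm above the bench.
- bench_edge (a point): A point on the straight front edge of the bench top, fixed. The edge runs through it at 60 degrees from world x towards y; the bench lies on the +x, -y side of it.
- conical_flask: Conical glass flask, 61 mm diameter at the foot, 107 mm high, a bystander. Origin: centre of the underside.
- amber_bottle: Brown bottle with black cap, 52 mm diameter, 98 mm high, a bystander. Origin: centre of the underside.
- beaker: Glass beaker, 59 mm across, 70 mm high, a bystander. Origin: centre of the underside.
- petri_dish: Flat lidded petri dish, 59 mm diameter, 15 mm high, a bystander. Origin: centre of the underside.

How it is judged:
On the way, in this order (a step that is already met when the one before it is completed fails the run):
1. the cup stands upright on the bench, right out of the shelf (its centre over 50 mm and its handle's grip over 20 mm in front of the shelf's front edge, or its centre over 120 mm to the side), let go (((x of cup in the frame of shelf below -0.05 m and x of cup_handle in the frame of shelf below -0.02 m) or y of cup in the frame of shelf above 0.12 m or y of cup in the frame of shelf below -0.12 m) and height (world z) of cup between -0.004 and 0.004 m and angle between cup's own z axis and vertical below 0.08 rad and contact force between the fingers and cup below 0.1 N and linear speed of cup below 0.02 m/s), for 0.2 s.
2. the gate is raised by the cup, held by its handle under the lip (value of joint gate above 0.015 m and height (world z) of cup above 0.1 m and horizontal distance between cup and outlet below 0.055 m and distance between the grasp point and cup_handle below 0.06 m), for 0.1 s.
At the end, for the whole second after the job is handed in: The cup stands upright (within 0.08 rad) and at rest on the balance pan, its centre within 30 mm of the pan's, with all four ceramic cylinders inside it; the gate is shut (under 4 mm) (horizontal distance between cup and pan below 0.03 m and z of cup in the frame of pan between -0.004 and 0.004 m and angle between cup's own z axis and vertical below 0.08 rad and linear speed of cup below 0.02 m/s and value of joint gate below 0.004 m and horizontal distance between each of piece0, piece1, piece2, piece3 and cup below 0.045 m and z of piece0 in the frame of cup between -0.002 and 0.05 m and z of piece1 in the frame of cup between -0.002 and 0.05 m and z of piece2 in the frame of cup between -0.002 and 0.05 m and z of piece3 in the frame of cup between -0.002 and 0.05 m); the robot touches nothing.
It fails at once if the conical flask is shifted over 30 mm or tipped (distance of conical_flask from where it was at the start of the episode above 0.03 m or angle between conical_flask's own z axis and vertical above 0.3 rad).
It fails at once if the amber bottle is shifted over 30 mm or tipped (distance of amber_bottle from where it was at the start of the episode above 0.03 m or angle between amber_bottle's own z axis and vertical above 0.3 rad).
It fails at once if the beaker is shifted over 30 mm or tipped (distance of beaker from where it was at the start of the episode above 0.03 m or angle between beaker's own z axis and vertical above 0.3 rad).
It fails at once if the petri dish is shifted over 30 mm or tipped (distance of petri_dish from where it was at the start of the episode above 0.03 m or angle between petri_dish's own z axis and vertical above 0.3 rad).
It fails at once if the gate is opened with no cup under the lip (value of joint gate above 0.006 m and horizontal distance between cup and outlet above 0.06 m).
It also fails if it takes over 72 s, if anything falls off the work surface, if the arm or the gripper's body presses on something with over 40 N, if the wrist force passes 120 N, or if a joint passes its speed limit or range.

## Working session

There is one attempt and no reset: what is moved stays moved. The work goes in short steps, Python scripts to look and compute and a tool call to move; the robot and the scene stay as the last step left them, time stands still between calls to the robot, and variables do not carry over. Pictures are saved under pics/ and viewed, at most 10 in all, crops included, and the job is handed in when it is done.

Besides the shell and the picture viewer there is one more tool, called after "Request:" by a JSON object that holds its "api" and its "payload", one argument or row to a line. step_arm: Moves the arm, as the interface text tells. Its arguments: {"type":"object","properties":{"targets":{"type":"array"},"force":{"type":"number"}},"required":["targets"]}

```bash
mkdir -p pics
cat > h.py <<'E'
import numpy as np, cv2
from workcell import manip
def px(p,s): return np.array([s[0]*512,s[1]*384])
def ray(p,u,v):
    d=p["R"].T@np.array([(u-p["cx"])/p["fx"],(v-p["cy"])/p["fy"],1.]); o=-p["R"].T@p["t"]; return o,d
def at_z(p,u,v,z):
    o,d=ray(p,u,v); return o+d*(z-o[2])/d[2]
def cloud(p):
    v,u=np.mgrid[0:384,0:512]; z=p["range_z"].astype(float)
    c=np.stack([(u-p["cx"])/p["fx"]*z,(v-p["cy"])/p["fy"]*z,z],-1)
    X=(c-p["t"])@p["R"]; X[z==0]=np.nan; return X
def proj(p,X):
    c=p["R"]@np.array(X)+p["t"]; return p["fx"]*c[0]/c[2]+p["cx"],p["fy"]*c[1]/c[2]+p["cy"]
E
python3 - <<'E'
from h import *
np.set_printoptions(precision=4,suppress=True)
zs={'cup':0,'cup_handle':.038,'cup_stub':.036,'shelf':0,'dispenser':0,'outlet':.205,'chute_top':.205+.135*np.sin(np.radians(36)),'gate_lugs':.177,'balance':0,'pan':.046,'conical_flask':0,'amber_bottle':0,'beaker':0,'petri_dish':0,'bench_edge':0}
s=manip.read_state(); print(s['clock'],s['ee_pos'],s['orientation'],s['opening'])
ims=[]
for n in ("scene","top"):
    p=manip.snapshot(n); ims.append(p["frame"]); print(n,'cam',-p["R"].T@p["t"])
    cv2.imwrite(f"pics/{n}0.png",cv2.resize(p["frame"][:,:,::-1],(800,600)))
    for k,z in zs.items():
        r=manip.pinpoint(p,k)
        for q in r[:2]:
            a=px(p,q["point"]); print(k,round(q["conf"],2),a.round(1),at_z(p,*a,z)[:2])
    np.savez(f"{n}0.npz",**{k:p[k] for k in("frame","range_z","fx","fy","cx","cy","R","t")})
E
```

```text
0.0 [0.1796 0.5196 0.4039] [-0.5203 -3.0975  0.0026] 0.997828702204445
scene cam [-0.236  -0.5183  1.0899]
cup 0.86 [296.2 276.3] [ 0.4855 -0.3203]
cup 0.26 [246.2 212.6] [ 0.6689 -0.0533]
cup_handle 0.8 [312.5 255.3] [ 0.5578 -0.3462]
cup_stub 0.93 [279.4 277.3] [ 0.4364 -0.2812]
shelf 0.83 [292.7 271.6] [ 0.4976 -0.3037]
shelf 0.72 [243.8 171.5] [0.8718 0.0564]
dispenser 0.83 [245.9 212.2] [ 0.6702 -0.0514]
dispenser 0.15 [204.6 191.5] [0.7018 0.1431]
outlet 0.4 [205.7 216.3] [ 0.4345 -0.0379]
chute_top 0.62 [272.  137.5] [ 0.776 -0.103]
gate_lugs 0.46 [248.  176.8] [ 0.6734 -0.0619]
balance 0.95 [202.7 193.5] [0.689  0.1442]
pan 0.71 [204.2 177.4] [0.7297 0.1562]
conical_flask 0.76 [206.2 217.1] [0.5871 0.0698]
amber_bottle 0.65 [309.2 313.3] [ 0.3798 -0.4019]
beaker 0.64 [283.3 231.3] [ 0.6427 -0.2117]
petri_dish 0.67 [252.4 243.7] [ 0.5465 -0.1365]
bench_edge 0.64 [221.5 247.1] [ 0.4887 -0.0471]
top cam [ 0.2857 -0.1179  1.4311]
cup 0.61 [307.8 234.6] [ 0.4935 -0.3095]
cup_handle 0.63 [240.  155.9] [ 0.7755 -0.0745]
cup_handle 0.61 [278.2 196.4] [ 0.6239 -0.2071]
cup_stub 0.64 [301.5 245.7] [ 0.4506 -0.2815]
shelf 0.74 [306.  232.9] [ 0.4996 -0.3035]
dispenser 0.95 [238.  183.9] [ 0.682  -0.0652]
outlet 0.95 [235.6 166.5] [ 0.6819 -0.0657]
chute_top 0.73 [306.6 235.3] [ 0.4502 -0.2679]
chute_top 0.58 [248.7 125.9] [ 0.7836 -0.1089]
gate_lugs 0.49 [302.9 248.7] [ 0.4246 -0.2688]
gate_lugs 0.49 [307.1 236. ] [ 0.4635 -0.2834]
balance 0.95 [176.3 179.7] [0.7012 0.1586]
balance 0.51 [278.4 197.1] [ 0.6306 -0.21  ]
pan 0.76 [179.7 169.7] [0.7245 0.1387]
conical_flask 0.76 [201.7 205.1] [0.6054 0.065 ]
amber_bottle 0.57 [335.8 264. ] [ 0.3898 -0.4015]
beaker 0.8 [278.8 195.8] [ 0.6354 -0.2116]
petri_dish 0.65 [259.6 223.4] [ 0.5359 -0.1407]
bench_edge 0.93 [233.9 234.9] [ 0.4965 -0.0497]
```

View pics/scene0.png

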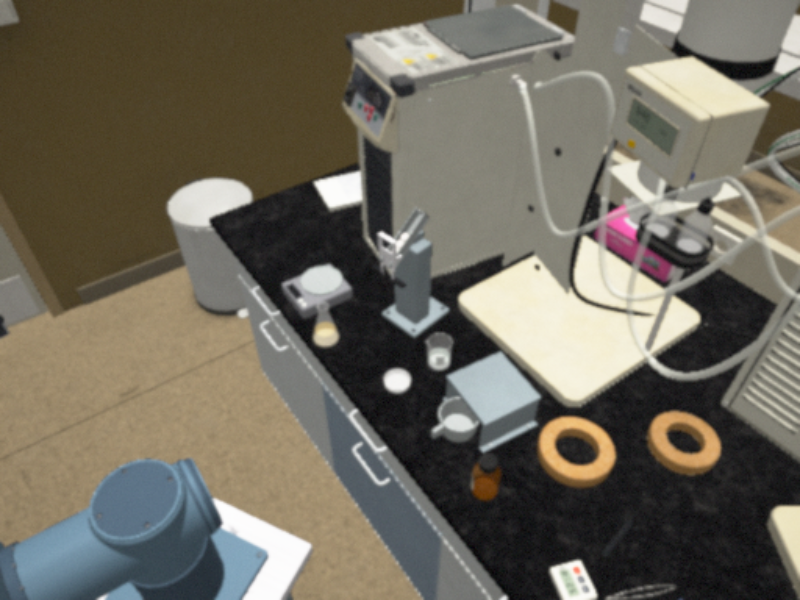

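View pics/top0.png

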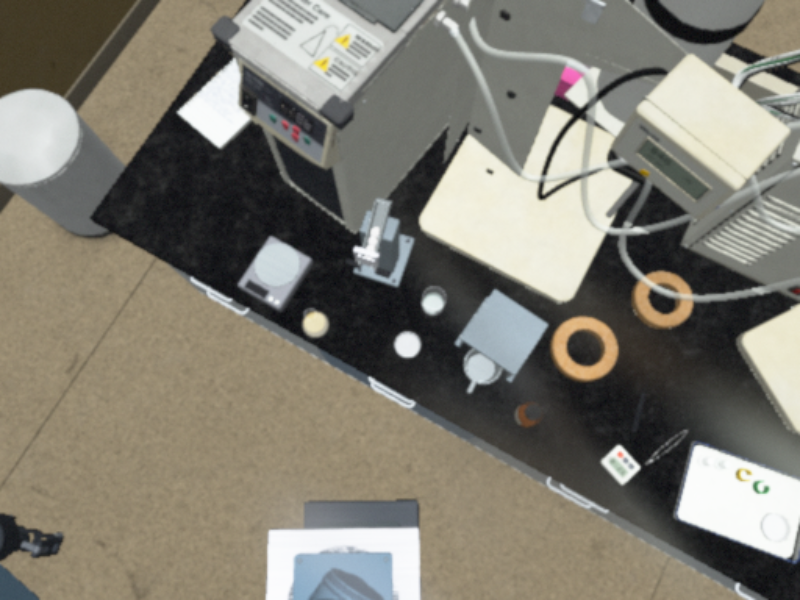

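Both views agree: the cup sits in the shelf mouth at about (458,418) in the scene picture, with its stub at (437,432) pointing towards the bench edge. The dispenser is at (405,280), the balance at (318,285), the flask at (326,330), the petri dish at (397,380), the beaker at (438,350) and the bottle at (487,480). Next I'll refine these positions with depth.

Run:
```python
from h import *
from scipy.optimize import least_squares
from scipy.spatial.transform import Rotation as Ro
np.set_printoptions(precision=4,suppress=True)
s=manip.read_state(); R=Ro.from_rotvec(s['orientation']).as_matrix(); print("tool x,y",R[:,0],R[:,1])
def circ(P):
    f=lambda q:np.hypot(P[:,0]-q[0],P[:,1]-q[1])-q[2]
    return least_squares(f,[*P.mean(0),.03],loss='soft_l1',f_scale=.002).x
for n in("scene","top"):
    p=dict(np.load(n+"0.npz")); X=cloud(p); print(n)
    def near(c,r,z0,z1): 
        m=(np.hypot(X[...,0]-c[0],X[...,1]-c[1])<r)&(X[...,2]>z0)&(X[...,2]<z1); return X[m]
    P=near((.55,-.345),.13,.081,.094); r=cv2.minAreaRect((P[:,:2]*1000).astype(np.float32)); print("shelf",len(P),P[:,2].mean(),r, cv2.boxPoints(r))
    P=near((.4935,-.31),.055,.044,.058); print("cup rim",len(P),circ(P[:,:2]) if len(P)>5 else 0)
    P=near((.728,.145),.065,.041,.052); r=cv2.minEnclosingCircle((P[:,:2]*1000).astype(np.float32)); print("pan",len(P),np.median(P[:,2]),P.mean(0),r)
    P=near((.45,-.28),.09,.02,.055); 
    for k,c in dict(flask=(.605,.066),bottle=(.388,-.401),beaker=(.636,-.211),petri=(.537,-.14)).items():
        P=near(c,.05,.008,.12); print(k,len(P),np.median(P,0),P[:,2].max() if len(P) else 0)
    P=near((.73,-.09),.13,.2,.33); q=P[:,:2]-P[:,:2].mean(0); w=np.linalg.svd(q,full_matrices=False)[2][0]; print("chute",len(P),P.mean(0),np.degrees(np.arctan2(w[1],w[0])))
p=manip.snapshot("scene")
c=p["frame"][190:300,190:350]; cv2.imwrite("pics/c1.png",cv2.resize(c[:,:,::-1],(800,550),interpolation=cv2.INTER_CUBIC))
```

```text
tool x,y [-0.9451  0.3267 -0.    ] [ 0.3267  0.9451 -0.0001]
scene
shelf 1539 0.08830997448769808 ((556.056396484375, -351.5013122558594), (140.26773071289062, 138.81356811523438), 54.023094177246094) [[ 458.6879 -367.4838]
 [ 571.0233 -449.0311]
 [ 653.4249 -335.5189]
 [ 541.0895 -253.9716]]
cup rim 106 [ 0.4885 -0.3069  0.0396]
pan 385 0.04746882738041289 [0.7226 0.1464 0.0474] ((725.013427734375, 148.2072296142578), 55.621803283691406)
flask 302 [0.5831 0.0549 0.0474] 0.10977870693946017
bottle 449 [ 0.3684 -0.4048  0.0666] 0.10504367866085676
beaker 320 [ 0.6278 -0.2038  0.0468] 0.0758655141003891
petri 202 [ 0.5413 -0.1462  0.016 ] 0.021724401757539914
chute 1356 [ 0.7607 -0.0686  0.2623] -164.358597641342
top
shelf 1604 0.0873956945147909 ((558.2683715820312, -349.06878662109375), (137.63560485839844, 136.81886291503906), 54.078826904296875) [[ 462.4953 -364.6653]
 [ 573.2946 -444.933 ]
 [ 654.0415 -333.4723]
 [ 543.2422 -253.2045]]
cup rim 67 [ 0.4918 -0.304   0.0392]
pan 602 0.046525015346255735 [0.7271 0.1495 0.0466] ((723.8897094726562, 146.29873657226562), 58.07688522338867)
flask 241 [0.5886 0.0613 0.043 ] 0.11313221075202091
bottle 234 [ 0.3822 -0.3904  0.0707] 0.10410522736079336
beaker 236 [ 0.6424 -0.2018  0.0297] 0.07965080935908729
petri 222 [ 0.5453 -0.142   0.0158] 0.02390493247007936
chute 1154 [ 0.7603 -0.0664  0.2589] -164.61485487241734
```

View pics/c1.png

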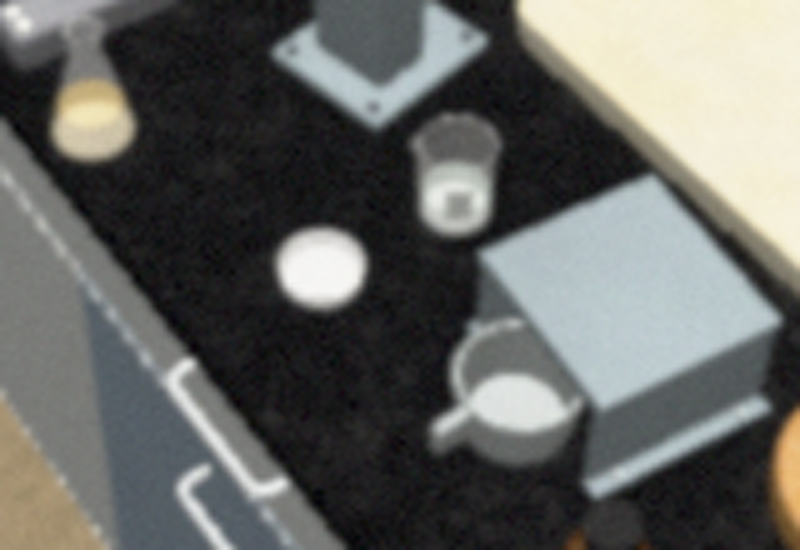

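The crop shows the stub at about (450,430), aiming down-left from the rim, whose centre is near (515,400). The petri dish is at (322,268). I'll measure the stub bearing and the dispenser yaw next.

```bash
python3 - <<'E'
from h import *
np.set_printoptions(precision=4,suppress=True)
C=np.array([.492,-.304])
for n in("scene","top"):
    p=manip.snapshot(n); X=cloud(p)
    o=manip.outline_of(p,"cup")
    if o:
        v,u=np.nonzero(o[0]["pixels"])
        W=np.array([at_z(p,a,b,.046)[:2] for a,b in zip(u,v)]); d=W-C; r=np.hypot(*d.T)
        m=(r>.047)&(d@[-.81,.588]>.02); print(n,o[0]["conf"],"stub",m.sum(),W[m].mean(0) if m.any() else 0,np.degrees(np.arctan2(*(d[m].mean(0)[::-1]))),r.max())
    for k,z in dict(cup_stub=.036,outlet=.205,gate_lugs=.177,chute_top=.2844).items():
        for q in manip.pinpoint(p,k)[:3]: a=px(p,q["point"]); print(k,round(q["conf"],2),a.round(1),at_z(p,*a,z))
    # base plate and chute depth
    m=(np.hypot(X[...,0]-.76,X[...,1]+.1)<.12)&(X[...,2]>.006)&(X[...,2]<.014); P=X[m]
    r=cv2.minAreaRect((P[:,:2]*1000).astype(np.float32)); print("plate",len(P),r,cv2.boxPoints(r))
    o=manip.outline_of(p,"chute_top")
    P=X[(np.hypot(X[...,0]-.75,X[...,1]+.09)<.15)&(X[...,2]>.19)&(X[...,2]<.34)]
    # slope fit: z = a*s: regress z on xy
    A=np.c_[P[:,:2],np.ones(len(P))]; g=np.linalg.lstsq(A,P[:,2],rcond=None)[0]; print("grad yaw",np.degrees(np.arctan2(g[1],g[0])),np.degrees(np.arctan(np.hypot(g[0],g[1]))))
    c=p["frame"][90:230,170:320] if n=="scene" else p["frame"][110:200,170:290]
    cv2.imwrite(f"pics/d_{n}.png",cv2.resize(c[:,:,::-1],None,fx=4.2,fy=4.2,interpolation=cv2.INTER_CUBIC))
E
python3 -c "
import cv2,numpy as np
a=cv2.imread('pics/d_scene.png');b=cv2.imread('pics/d_top.png');a=cv2.resize(a,(400,373));b=cv2.resize(b,(400,300));c=np.zeros((373,800,3),'uint8');c[:,:400]=a;c[:300,400:]=b;cv2.imwrite('pics/d.png',c)"
```

```text
scene 0.82 stub 78 [ 0.4392 -0.3061] -177.7615940627363 0.06979674880885313
cup_stub 0.77 [279.5 277.5] [ 0.4358 -0.2818  0.036 ]
outlet 0.79 [246.8 172.7] [ 0.6622 -0.0633  0.205 ]
gate_lugs 0.74 [248.1 176.8] [ 0.6735 -0.0622  0.177 ]
chute_top 0.66 [270.7 139.4] [ 0.7646 -0.1033  0.2844]
plate 341 ((760.6619262695312, -95.43873596191406), (212.93348693847656, 230.70269775390625), 37.77951431274414) [[ 605.8463  -69.4922]
 [ 747.1804 -251.8336]
 [ 915.4775 -121.3853]
 [ 774.1434   60.9561]]
grad yaw 54.697713414246216 15.97634347331796
top 0.74 stub 8 [ 0.445  -0.2775] 150.58559198748577 0.06113009248488575
cup_stub 0.77 [301.5 244.8] [ 0.4536 -0.2816  0.036 ]
cup_stub 0.54 [230.3 235.7] [ 0.4886 -0.0391  0.036 ]
outlet 0.62 [232.6 167.1] [ 0.68   -0.0562  0.205 ]
gate_lugs 0.48 [236.5 174.3] [ 0.6649 -0.0671  0.177 ]
chute_top 0.79 [246.2 126.1] [ 0.7831 -0.1015  0.2844]
plate 338 ((749.2288208007812, -103.66111755371094), (215.65646362304688, 234.10678100585938), 23.07560920715332) [[ 604.1495  -38.2361]
 [ 695.9066 -253.6117]
 [ 894.3081 -169.0861]
 [ 802.551    46.2894]]
grad yaw 7.614310380221018 6.713364093763893
```

View pics/d.png

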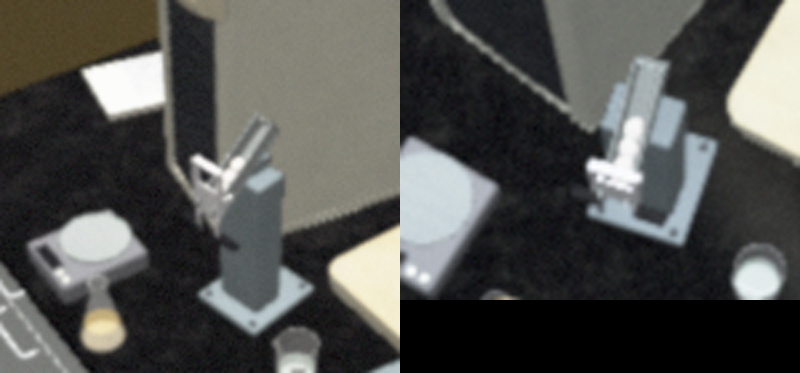

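The crop shows the chute rising up-right from the gate guides at left (210,180) and right (612,180), with the plate below and the balance to the left. I'll move over the stub now.

Request:
{"api": "step_arm", "payload": {
  "targets": [
    [19,-59,0,-0.04,0],
    [38,-118,0,-0.08,0],
    [57,-177,0,-0.12,0],
    [76,-236,0,-0.16,0],
    [95,-295,0,-0.19,0]
  ],
  "force": 60
}}

```text
clock: 2.98
ee_pos: [0.2747, 0.2231, 0.405]
orientation: [0.812, 3.033, 0.001]
force: [1.8, -0.5, -0.0]
opening: 0.999
grasp_force: 0.0
```

Request:
{"api": "step_arm", "payload": {
  "targets": [
    [19,-59,0,0,0],
    [38,-118,0,0,0],
    [57,-177,0,0,0],
    [76,-236,0,0,0],
    [95,-295,0,0,0]
  ]
}}

```text
clock: 3.6
ee_pos: [0.3697, -0.0724, 0.4052]
orientation: [0.813, 3.033, 0.0]
force: [0.9, 0.4, 0.0]
opening: 0.996
grasp_force: 0.0
```

Request:
{"api": "step_arm", "payload": {
  "targets": [
    [19,-59,0,0,0],
    [38,-118,-20,0,0],
    [57,-177,-50,0,0],
    [74,-206,-80,0,0],
    [74,-206,-100,0,0]
  ]
}}

```text
clock: 4.22
ee_pos: [0.4442, -0.279, 0.3026]
orientation: [-0.816, -3.033, -0.0]
force: [-1.0, 0.1, -1.0]
opening: 0.995
grasp_force: 0.0
```

Request:
{"api": "step_arm", "payload": {
  "targets": [
    [0,0,-45,0,0],
    [0,0,-85,0,0],
    [0,0,-110,0,0],
    [0,0,-110,0,60]
  ]
}}

```text
clock: 4.72
ee_pos: [0.443, -0.2756, 0.193]
orientation: [-0.811, -3.031, -0.003]
force: [0.3, -0.4, 0.8]
opening: 0.818
grasp_force: 0.0
```

Request:
{"api": "step_arm", "payload": {
  "targets": [
    [0,0,0,0,130],
    [0,0,0,0,200],
    [0,0,0,0,255],
    [0,0,0,0,255],
    [0,0,0,0,255]
  ],
  "force": 60
}}

```text
clock: 5.35
ee_pos: [0.444, -0.2765, 0.1959]
orientation: [0.811, 3.033, -0.002]
force: [-0.1, 0.3, 6.0]
opening: 0.105
grasp_force: 60.3
```

Request:
{"api": "step_arm", "payload": {
  "targets": [
    [0,0,5,0,255],
    [0,0,10,0,255],
    [-8,6,12,0,255],
    [-24,18,12,0,255],
    [-40,29,12,0,255]
  ]
}}

```text
clock: 5.98
ee_pos: [0.4026, -0.2462, 0.2065]
orientation: [-0.811, -3.034, -0.001]
force: [-0.9, 0.8, -1.3]
opening: 0.103
grasp_force: 59.1
```

Request:
{"api": "step_arm", "payload": {
  "targets": [
    [-16,12,0,0,255],
    [-32,24,0,0,255],
    [-48,35,0,0,255],
    [-60,44,0,0,255],
    [-60,44,0,0,255]
  ]
}}

```text
clock: 6.6
ee_pos: [0.3427, -0.2023, 0.2066]
orientation: [-0.812, -3.034, -0.001]
force: [0.4, -0.8, -2.4]
opening: 0.102
grasp_force: 59.1
```

Run:
```python
from h import *
ims=[manip.snapshot(n)["frame"] for n in("scene","top")]
a=cv2.resize(ims[0][180:330,180:380],(400,300),interpolation=3);b=cv2.resize(ims[1][180:330,200:400],(400,300),interpolation=3)
cv2.imwrite("pics/p2.png",np.hstack([a,b])[:,:,::-1])
```

```text
(no output)
```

View pics/p2.png

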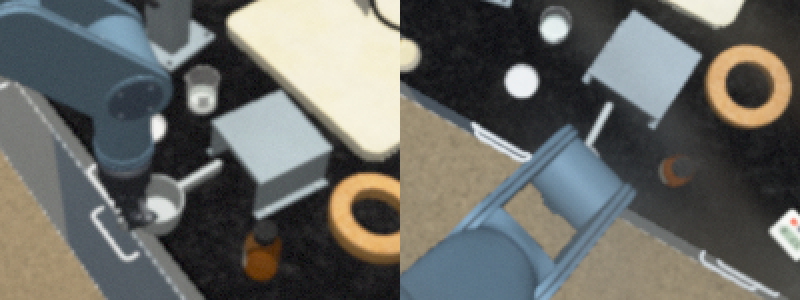

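The cup is out of the shelf and held by the stub. In the top view its handle runs from (595,145) to (607,105). I'll measure its bearing.

Run:
```python
from h import *
np.set_printoptions(precision=4,suppress=True)
for n in("scene","top"):
    p=manip.snapshot(n); X=cloud(p)
    for k,z in dict(cup_handle=.05,cup=.012).items():
        for q in manip.pinpoint(p,k)[:2]: a=px(p,q["point"]); print(n,k,round(q["conf"],2),a.round(1),at_z(p,*a,z))
    o=manip.outline_of(p,"cup")
    if not o: continue
    v,u=np.nonzero(o[0]["pixels"]); W=np.array([at_z(p,a,b,.06)[:2] for a,b in zip(u,v)])
    f=W@[.81,-.588]; 
    m=f>f.max()-.06; P=W[m]; q=P-P.mean(0); w=np.linalg.svd(q,full_matrices=False)[2][0]; w*=np.sign(w[0])
    print(n,o[0]["conf"],len(P),"handle axis deg",np.degrees(np.arctan2(w[1],w[0])),P.mean(0),"tip",W[f.argmax()])
```

```text
scene cup_handle 0.86 [278.9 268.3] [ 0.4573 -0.2702  0.05  ]
scene cup 0.7 [256.7 287.5] [ 0.3876 -0.2265  0.012 ]
scene 0.7 111 handle axis deg -27.997706225885516 [ 0.465  -0.2807] tip [ 0.4919 -0.2963]
top cup_handle 0.47 [296.  242.1] [ 0.4613 -0.2617  0.05  ]
top cup_handle 0.43 [234.2 236.8] [ 0.4825 -0.0531  0.05  ]
top cup 0.74 [234.6 172.9] [ 0.7201 -0.0537  0.012 ]
top 0.65 66 handle axis deg -30.23491274822854 [ 0.4714 -0.2747] tip [ 0.4972 -0.2892]
```

Request:
{"api": "step_arm", "payload": {
  "targets": [
    [0,0,10,0.16,255],
    [0,0,20,0.34,255],
    [0,0,30,0.52,255],
    [0,0,30,0.7,255],
    [0,0,30,0.88,255]
  ]
}}

```text
clock: 7.72
ee_pos: [0.3437, -0.2032, 0.2369]
orientation: [-0.567, 3.09, -0.001]
force: [1.0, 0.9, -2.0]
opening: 0.103
grasp_force: 59.2
```

Request:
{"api": "step_arm", "payload": {
  "targets": [
    [0,0,0,0.18,255],
    [0,0,0,0.36,255],
    [0,0,0,0.54,255],
    [0,0,0,0.69,255],
    [0,0,0,0.69,255]
  ]
}}

```text
clock: 8.35
ee_pos: [0.3751, -0.1534, 0.2275]
orientation: [1.472, -2.689, 0.066]
force: [-0.3, 0.3, -1.8]
opening: 0.107
grasp_force: 59.1
```

Request:
{"api": "step_arm", "payload": {
  "targets": [
    [20,-26,0,0,255],
    [40,-52,0,0,255],
    [60,-78,0,0,255],
    [78,-101,-5,0,255],
    [83,-108,-20,0,255]
  ]
}}

```text
clock: 8.98
ee_pos: [0.4675, -0.2511, 0.2049]
orientation: [1.429, -2.687, 0.094]
force: [-0.1, -0.0, -2.0]
opening: 0.105
grasp_force: 59.1
```

Run:
```python
from h import *
from scipy.spatial.transform import Rotation as Ro
np.set_printoptions(precision=3,suppress=True)
s=manip.read_state(); print(s['clock'],s['ee_pos'],s['joints'],s['dq'],s['force']); R=Ro.from_rotvec(s['orientation']).as_matrix(); print(R, np.degrees(np.arctan2(R[1,1],R[0,1])))
p=manip.snapshot("scene"); a=cv2.resize(p["frame"][150:340,150:390],(720,570),interpolation=3); cv2.imwrite("pics/p3.png",a[:,:,::-1])
```

```text
8.975 [ 0.467 -0.251  0.205] [-0.664  0.448  1.818 -0.149  0.864 -3.116] [-0.033  0.265  0.021 -0.027 -0.215 -0.001] [-0.093 -0.043 -1.973]
[[-0.556 -0.829 -0.056]
 [-0.824  0.559 -0.099]
 [ 0.114 -0.009 -0.993]] 146.0453392513677
```

View pics/p3.png

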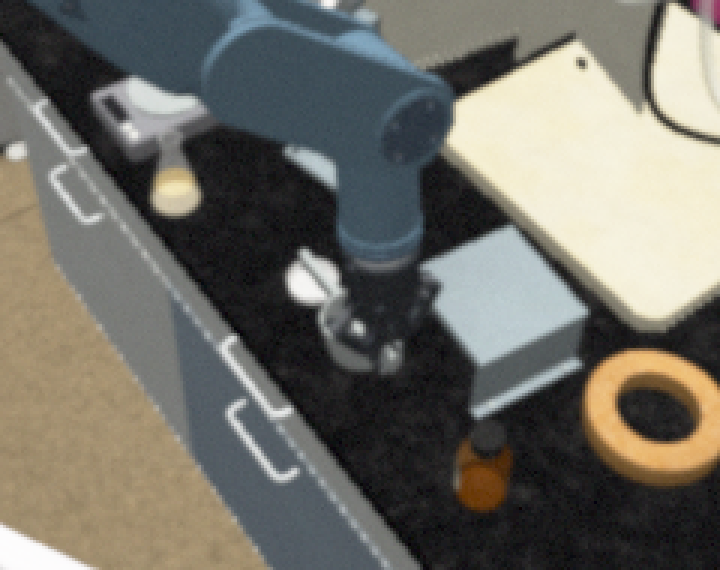

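The last joint hit its limit (-3.116), so the tool is tilted about 6° and the cup is off target. I'll lift, turn back a little and level the tool.

Request:
{"api": "step_arm", "payload": {
  "targets": [
    [0,0,15,-0.1,255],
    [0,0,25,-0.2,255],
    [0,0,25,-0.2,255],
    [0,0,25,-0.2,255]
  ]
}}

```text
clock: 9.52
ee_pos: [0.4657, -0.2483, 0.2289]
orientation: [1.157, -2.807, 0.071]
force: [0.1, 1.6, -1.7]
opening: 0.102
grasp_force: 59.2
```

```bash
cat > st.py <<'E'
from h import *
from scipy.spatial.transform import Rotation as Ro
np.set_printoptions(precision=3,suppress=True)
s=manip.read_state(); R=Ro.from_rotvec(s['orientation']).as_matrix(); print(s['clock'],s['ee_pos'],s['joints'],s['force'],"yang",np.degrees(np.arctan2(R[1,1],R[0,1])),"toolz",R[:,2])
E
python3 st.py
```

```text
9.525 [ 0.466 -0.248  0.229] [-0.662  0.416  1.793 -0.14   0.948 -2.932] [ 0.119  1.599 -1.704] yang 134.81604250755126 toolz [-0.078 -0.083 -0.993]
```

Request:
{"api": "step_arm", "payload": {
  "targets": [
    [-12,-12,0,0,255],
    [-28,-27,0,0,255],
    [-42,-41,0,0,255],
    [-47,-46,-8,0,255],
    [-47,-46,-18,0,255]
  ]
}}

```text
clock: 10.15
ee_pos: [0.4189, -0.2952, 0.2109]
orientation: [1.153, -2.81, 0.073]
force: [0.4, 0.2, -2.3]
opening: 0.104
grasp_force: 59.2
```

Request:
{"api": "step_arm", "payload": {
  "targets": [
    [0,0,-4,0,255],
    [0,0,-7,0,255],
    [0,0,-9,0,255],
    [0,0,-11,0,255]
  ],
  "force": 20
}}

```text
clock: 10.65
ee_pos: [0.4198, -0.2951, 0.2016]
orientation: [1.156, -2.808, 0.076]
force: [-4.8, -1.4, 7.9]
opening: 0.103
grasp_force: 60.6
```

```bash
python3 st.py
```

```text
10.65 [ 0.42  -0.295  0.202] [-0.789  0.431  1.859 -0.154  0.85  -3.04 ] [-4.761 -1.406  7.927] yang 134.78688297845807 toolz [-0.077 -0.086 -0.993]
```

Request:
{"api": "step_arm", "payload": {
  "targets": [
    [0,0,0,0,215],
    [0,0,0,0,190],
    [0,0,0,0,170],
    [0,0,0,0,150],
    [0,0,0,0,150]
  ]
}}

```text
clock: 11.28
ee_pos: [0.4196, -0.2948, 0.2006]
orientation: [1.155, -2.809, 0.074]
force: [0.7, -0.1, -0.8]
opening: 0.414
grasp_force: 0.0
```

Request:
{"api": "step_arm", "payload": {
  "targets": [
    [0,0,20,0,150],
    [0,0,60,0,150],
    [0,0,100,0,150],
    [0,0,130,0,150],
    [0,0,130,0,150]
  ]
}}

```text
clock: 11.9
ee_pos: [0.4201, -0.2953, 0.3332]
orientation: [1.156, -2.811, 0.082]
force: [0.1, -0.4, -0.7]
opening: 0.409
grasp_force: 0.0
```

```bash
python3 st.py
cat > cup.py <<'E'
from h import *
np.set_printoptions(precision=4,suppress=True)
ims=[]
for n in("scene","top"):
    p=manip.snapshot(n); X=cloud(p); ims.append(p)
    for k,z in dict(cup=0,cup_handle=.048,cup_stub=.048).items():
        for q in manip.pinpoint(p,k)[:1]: a=px(p,q["point"]); print(n,k,round(q["conf"],2),a.round(1),at_z(p,*a,z))
    o=manip.outline_of(p,"cup")
    if o:
        m=o[0]["pixels"]; P=X[m]; v,u=np.nonzero(m); W=np.array([at_z(p,a,b,.048)[:2] for a,b in zip(u,v)])
        c=W.mean(0); r=np.hypot(*(W-c).T); print(n,"outline",o[0]["conf"],len(W),"mean",c,"far",W[r.argmax()], "zmax",np.nanpercentile(P[:,2],98))
a=cv2.resize(ims[0]["frame"][150:340,150:390],(400,317),interpolation=3);b=cv2.resize(ims[1]["frame"][150:309,200:400],(400,317),interpolation=3)
import sys; cv2.imwrite(f"pics/{sys.argv[1]}.png",np.hstack([a,b])[:,:,::-1])
E
python3 cup.py q1
```

```text
11.9 [ 0.42  -0.295  0.333] [-0.789  0.26   1.722 -0.125  1.151 -3.09 ] [ 0.052 -0.434 -0.676] yang 134.73286243042705 toolz [-0.073 -0.088 -0.993]
scene cup 0.66 [278.2 281.1] [ 0.4447 -0.2752  0.    ]
scene cup_handle 0.79 [269.3 255.2] [ 0.4924 -0.2225  0.048 ]
scene cup_stub 0.74 [284.3 288.3] [ 0.399  -0.3121  0.048 ]
scene outline 0.82 671 mean [ 0.4365 -0.2754] far [ 0.5057 -0.2014] zmax 0.1687944063810706
top cup 0.58 [237.7 144.6] [ 0.8331 -0.0651  0.    ]
top cup_handle 0.59 [280.2 230. ] [ 0.5037 -0.2098  0.048 ]
top cup_stub 0.87 [312.3 257.8] [ 0.408  -0.3145  0.048 ]
top outline 0.74 367 mean [ 0.4524 -0.2596] far [ 0.5316 -0.1894] zmax 0.05263912471776368
```

View pics/q1.png

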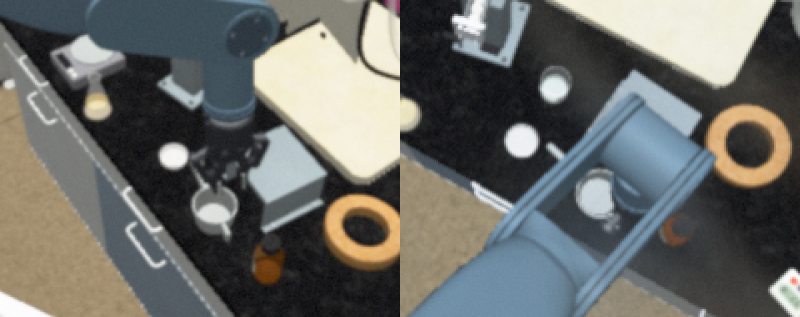

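The scene view shows the cup standing upright at about (213,208), let go, with its handle towards the petri dish. The top view agrees, with the handle at (560,155). I'll turn the empty gripper half a turn to stay within the wrist range and go over the handle.

Request:
{"api": "step_arm", "payload": {
  "targets": [
    [13,13,0,-0.18,150],
    [26,26,0,-0.36,150],
    [40,40,0,-0.54,150],
    [53,53,0,-0.72,150],
    [66,66,0,-0.9,150]
  ]
}}

```text
clock: 13.02
ee_pos: [0.486, -0.2284, 0.3304]
orientation: [-0.19, -3.021, -0.003]
force: [0.7, -0.2, -0.6]
opening: 0.416
grasp_force: 0.0
```

Request:
{"api": "step_arm", "payload": {
  "targets": [
    [0,0,0,-0.18,150],
    [0,0,0,-0.36,150],
    [0,0,0,-0.54,150],
    [0,0,0,-0.72,150],
    [0,0,0,-0.9,150]
  ]
}}

```text
clock: 13.65
ee_pos: [0.4855, -0.2289, 0.3303]
orientation: [-1.491, -2.647, -0.078]
force: [0.6, 0.2, 0.3]
opening: 0.414
grasp_force: 0.0
```

Request:
{"api": "step_arm", "payload": {
  "targets": [
    [0,0,0,-0.18,150],
    [0,0,0,-0.36,150],
    [0,0,0,-0.54,150],
    [0,0,0,-0.72,150],
    [0,0,0,-0.9,150]
  ]
}}

```text
clock: 14.28
ee_pos: [0.4855, -0.2289, 0.3304]
orientation: [-2.519, -1.752, -0.139]
force: [0.4, -0.1, 0.3]
opening: 0.414
grasp_force: 0.0
```

Request:
{"api": "step_arm", "payload": {
  "targets": [
    [0,0,0,-0.18,150],
    [0,0,0,-0.36,150],
    [0,0,0,-0.42,150],
    [0,0,0,-0.42,150]
  ]
}}

```text
clock: 14.78
ee_pos: [0.4855, -0.2288, 0.3305]
orientation: [-2.842, -1.206, -0.159]
force: [-0.6, 0.3, -0.9]
opening: 0.408
grasp_force: 0.0
```

```bash
python3 st.py; python3 cup.py q2
```

```text
14.775 [ 0.485 -0.229  0.33 ] [-0.688  0.289  1.688  0.124  1.163  0.031] [-0.558  0.255 -0.905] yang -44.00205374242932 toolz [ 0.075  0.086 -0.993]
scene cup 0.67 [278.6 282.6] [ 0.44   -0.2783  0.    ]
scene cup_handle 0.84 [271.1 254.3] [ 0.4982 -0.2262  0.048 ]
scene cup_stub 0.66 [284.2 290.1] [ 0.3931 -0.3142  0.048 ]
scene outline 0.91 757 mean [ 0.4418 -0.2718] far [ 0.5282 -0.1914] zmax 0.0530153448675915
top cup 0.64 [299.9 249.1] [ 0.4431 -0.2795  0.    ]
top cup_handle 0.54 [281.4 231.6] [ 0.4982 -0.2137  0.048 ]
top cup_stub 0.87 [309.9 255.8] [ 0.4149 -0.3068  0.048 ]
top outline 0.84 311 mean [ 0.4575 -0.2597] far [ 0.5246 -0.196 ] zmax 0.053390727822361525
```

Request:
{"api": "step_arm", "payload": {
  "targets": [
    [1,-1,-45,0,150],
    [1,-1,-85,0,150],
    [1,-1,-115,0,150],
    [1,-1,-132,0,150],
    [1,-1,-137,0,150]
  ]
}}

```text
clock: 15.9
ee_pos: [0.4862, -0.2296, 0.1925]
orientation: [-2.841, -1.204, -0.157]
force: [-0.6, -0.0, 1.5]
opening: 0.407
grasp_force: 0.0
```

Request:
{"api": "step_arm", "payload": {
  "targets": [
    [0,0,0,0,200],
    [0,0,0,0,255],
    [0,0,0,0,255],
    [0,0,0,0,255],
    [0,0,0,0,255]
  ],
  "force": 90
}}

```text
clock: 16.52
ee_pos: [0.4868, -0.23, 0.1943]
orientation: [-2.844, -1.206, -0.161]
force: [-0.3, 1.0, 4.6]
opening: 0.12
grasp_force: 89.3
```

Request:
{"api": "step_arm", "payload": {
  "targets": [
    [0,0,4,0,255],
    [0,0,10,0,255],
    [0,0,25,0,255],
    [0,0,40,0,255],
    [0,0,50,0,255]
  ]
}}

```text
clock: 17.15
ee_pos: [0.4868, -0.23, 0.2452]
orientation: [-2.844, -1.206, -0.161]
force: [0.5, 0.3, -1.9]
opening: 0.121
grasp_force: 88.6
```

```bash
python3 st.py; python3 cup.py q3
```

```text
17.15 [ 0.487 -0.23   0.245] [-0.688  0.392  1.781  0.139  0.968  0.002] [ 0.46   0.312 -1.931] yang -44.03978145829716 toolz [ 0.077  0.085 -0.993]
scene cup 0.24 [308.  312.4] [ 0.3812 -0.3977  0.    ]
scene cup_handle 0.78 [268.4 244.2] [ 0.5322 -0.2018  0.048 ]
scene cup_stub 0.58 [287.5 281.2] [ 0.4261 -0.3115  0.048 ]
scene outline 0.62 676 mean [ 0.4702 -0.2664] far [ 0.5351 -0.2063] zmax 0.10273547213038906
top cup 0.65 [299.5 248.1] [ 0.4466 -0.2784  0.    ]
top cup_handle 0.73 [280.6 231.5] [ 0.4985 -0.2109  0.048 ]
top cup_stub 0.63 [315.6 254.5] [ 0.4188 -0.3261  0.048 ]
top outline 0.74 216 mean [ 0.4482 -0.2677] far [ 0.4039 -0.3267] zmax 0.3621977073445065
```

Run:
```python
from h import *
from scipy.optimize import minimize
np.set_printoptions(precision=4,suppress=True)
G=[]
for n in("scene","top"):
    p=dict(np.load(n+"0.npz")); X=cloud(p).reshape(-1,3)
    near=np.hypot(X[:,0]-.75,X[:,1]+.09)<.13
    for z0,z1 in((.03,.14),(.175,.19),(.19,.215),(.215,.24),(.24,.28),(.28,.34)):
        P=X[near&(X[:,2]>z0)&(X[:,2]<z1)]
        if len(P)<8: continue
        r=cv2.minAreaRect((P[:,:2]*1000).astype(np.float32)); print(n,z0,len(P),P.mean(0),r)
    P=X[near&(X[:,2]>.03)&(X[:,2]<.15)]; G.append(P)
    np.save(n+"_col.npy",P)
    # face normals from local neighbours: top camera/plate -> plate points
    Q=X[near&(X[:,2]>.005)&(X[:,2]<.03)]; 
# column faces: fit yaw via L1 of points to front face (x=50) or side faces (|y|=35)
P=np.vstack(G)
def cost(q):
    c,s=np.cos(q[2]),np.sin(q[2]); d=P[:,:2]-q[:2]; x=d@[c,s]; y=d@[-s,c]
    e=np.minimum(np.minimum(abs(x-.05),abs(y-.035)),abs(y+.035)); e=e+np.maximum(.05-x,0)+np.maximum(abs(y)-.035,0)
    return np.mean(np.minimum(e,.015))
best=min((minimize(cost,[.675+a,-.062+b,-.39+t],method="Nelder-Mead") for a in(-.01,.01) for b in(-.008,.008) for t in(-.08,.08)),key=lambda r:r.fun)
print(len(P),best.x,np.degrees(best.x[2]),best.fun)
```

```text
scene 0.03 548 [ 0.7448 -0.1042  0.0818] ((799.17724609375, -103.88746643066406), (148.76620483398438, 171.337646484375), 42.79195022583008)
scene 0.175 169 [ 0.7301 -0.0802  0.1837] ((760.4427490234375, -66.64724731445312), (228.34690856933594, 118.26044464111328), 8.703022956848145)
scene 0.19 192 [ 0.7573 -0.0833  0.2026] ((762.966064453125, -74.32795715332031), (209.83828735351562, 109.61872100830078), 18.595882415771484)
scene 0.215 332 [ 0.7463 -0.0828  0.2293] ((765.376708984375, -72.98526000976562), (209.07054138183594, 110.71002960205078), 17.59334373474121)
scene 0.24 603 [ 0.7671 -0.0677  0.2594] ((762.436279296875, -70.01423645019531), (214.3258514404297, 106.6063461303711), 16.47027015686035)
scene 0.28 591 [ 0.8106 -0.06    0.305 ] ((764.99609375, -71.51528930664062), (210.683349609375, 109.07461547851562), 16.63726806640625)
top 0.03 421 [ 0.7971 -0.0735  0.0871] ((806.3724365234375, -108.09693145751953), (164.54165649414062, 173.1420440673828), 29.09641456604004)
top 0.175 162 [ 0.7368 -0.0614  0.1834] ((761.3373413085938, -63.71470642089844), (226.96629333496094, 116.52653503417969), 7.469959259033203)
top 0.19 145 [ 0.7949 -0.0591  0.2026] ((769.4767456054688, -63.05784606933594), (208.64549255371094, 112.5515365600586), 10.42941951751709)
top 0.215 371 [ 0.7524 -0.074   0.2309] ((766.1809692382812, -67.9036636352539), (206.41627502441406, 103.60003662109375), 16.347352981567383)
top 0.24 469 [ 0.7641 -0.0665  0.2596] ((765.6109619140625, -65.8751449584961), (207.9107208251953, 100.11700439453125), 15.798491477966309)
top 0.28 420 [ 0.7989 -0.0569  0.3034] ((766.7996826171875, -67.46478271484375), (205.6521453857422, 102.1680908203125), 16.38625144958496)
1075 [ 0.6719 -0.0698 -0.2546] -14.58640133565117 0.0064121673233632145
```

Run:
```python
from h import *
from scipy.optimize import minimize
np.set_printoptions(precision=4,suppress=True)
G=[];H=[];T={}
for n in("scene","top"):
    p=manip.snapshot(n); X=cloud(p)
    o=manip.outline_of(p,"dispenser"); m=o[0]["pixels"]; print(n,o[0]["conf"],m.sum())
    m=cv2.erode(m.astype(np.uint8),np.ones((3,3)))>0; P=X[m]; P=P[~np.isnan(P[:,0])]
    G.append(P[(P[:,2]>.025)&(P[:,2]<.15)]); H.append(P[(P[:,2]>.19)])
    print(len(G[-1]),len(H[-1]))
    for k in("outlet","chute_top","gate_lugs"):
        q=manip.pinpoint(p,k)
        if q: T.setdefault(k,[]).append((p,px(p,q[0]["point"]),q[0]["conf"]))
    o=manip.outline_of(p,"pan")
P=np.vstack(G)
def cost(q,P=P):
    c,s=np.cos(q[2]),np.sin(q[2]); d=P[:,:2]-q[:2]; x=d@[c,s]; y=d@[-s,c]
    e=np.minimum(np.minimum(abs(x-.05),abs(y-.035)),abs(y+.035)); e=e+np.maximum(.05-x,0)+np.maximum(abs(y)-.035,0)
    return np.mean(np.minimum(e,.012))
for D in (P,G[0],G[1]):
    b=min((minimize(cost,[.675+a,-.062+bb,-.39+t],args=(D,),method="Nelder-Mead") for a in(-.01,.01) for bb in(-.008,.008) for t in(-.08,.08)),key=lambda r:r.fun); print("col",len(D),b.x,np.degrees(b.x[2]),b.fun)
for D in (np.vstack(H),*H):
    D=D[(D[:,2]>.25)&(np.hypot(D[:,0]-.74,D[:,1]+.09)<.1)]
    if len(D)>20:
        q=D-D.mean(0); w=np.linalg.svd(q,full_matrices=False)[2][0]; w*=np.sign(w[2]); print("upper chute",len(D),D.mean(0),"yaw",np.degrees(np.arctan2(w[1],w[0])),"pitch",np.degrees(np.arcsin(w[2])))
for k,L in T.items():
    A=np.zeros((3,3));bb=np.zeros(3)
    for p,a,c in L:
        o,d=ray(p,*a); d/=np.linalg.norm(d); M=np.eye(3)-np.outer(d,d); A+=M; bb+=M@o
    print(k,[(l[1].round(1).tolist(),round(l[2],2)) for l in L],np.linalg.solve(A,bb) if len(L)>1 else "")
```

```text
scene 0.73 193
4 26
top 0.87 1304
145 525
col 149 [ 0.677  -0.0621 -0.3428] -19.640373038985615 0.0007910482864060029
col 4 [ 0.7476  0.027  -2.127 ] -121.86923953089494 0.0014941921102758458
col 145 [ 0.677  -0.062  -0.3434] -19.674294310900212 0.0007115605573362083
upper chute 277 [ 0.7328 -0.0817  0.2742] yaw -17.536178200750648 pitch 3.6290285644392273
upper chute 26 [ 0.7661 -0.0943  0.2897] yaw -134.05944264041048 pitch 26.012085818909842
upper chute 251 [ 0.7294 -0.0804  0.2726] yaw -17.317527995161985 pitch 1.221463555939228
chute_top [([270.5, 140.9], 0.71), ([245.1, 127.4], 0.72)] [ 0.7875 -0.0957  0.261 ]
gate_lugs [([236.3, 174.5], 0.58)]
```

Request:
{"api": "step_arm", "payload": {
  "targets": [
    [0,0,30,0,255],
    [0,0,60,0,255],
    [0,0,60,0.16,255],
    [0,0,60,0.33,255],
    [0,0,60,0.5,255]
  ]
}}

```text
clock: 18.88
ee_pos: [0.4864, -0.2298, 0.3037]
orientation: [-2.433, -1.864, -0.134]
force: [-0.8, 0.6, -1.4]
opening: 0.115
grasp_force: 88.6
```

Request:
{"api": "step_arm", "payload": {
  "targets": [
    [0,10,0,0.17,255],
    [0,35,0,0.34,255],
    [0,65,0,0.51,255],
    [0,95,0,0.68,255],
    [0,125,0,0.85,255]
  ]
}}

```text
clock: 19.5
ee_pos: [0.4864, -0.1039, 0.3036]
orientation: [-1.435, -2.677, -0.075]
force: [0.6, 0.1, -1.7]
opening: 0.124
grasp_force: 88.6
```

Request:
{"api": "step_arm", "payload": {
  "targets": [
    [10,25,0,0.17,255],
    [20,50,0,0.34,255],
    [30,75,0,0.51,255],
    [38,95,0,0.64,255],
    [38,99,0,0.64,255]
  ]
}}

```text
clock: 20.12
ee_pos: [0.5247, -0.0046, 0.3035]
orientation: [-0.524, -2.982, -0.022]
force: [-0.1, 0.2, -1.9]
opening: 0.121
grasp_force: 88.5
```

```bash
python3 st.py
cat > fit.py <<'E'
from h import *
import sys
np.set_printoptions(precision=4,suppress=True)
zc=float(sys.argv[1]) # cup underside
for n in("scene","top"):
    p=manip.snapshot(n); X=cloud(p)
    for k,z in dict(cup=zc,cup_handle=zc+.038,cup_stub=zc+.036,outlet=.205,gate_lugs=.177,dispenser=0).items():
        for q in manip.pinpoint(p,k)[:1]: a=px(p,q["point"]); print(n,k,round(q["conf"],2),a.round(1),at_z(p,*a,z))
    o=manip.outline_of(p,"cup")
    if o: v,u=np.nonzero(o[0]["pixels"]); P=X[o[0]["pixels"]]; print("cup outline",o[0]["conf"],len(u),np.nanmedian(P,0),"z98",np.nanpercentile(P[:,2],98))
    f=p["frame"]; f=f[130:250,190:350] if n=="scene" else f[120:240,170:330]
    cv2.imwrite(f"pics/{sys.argv[2]}_{n}.png",cv2.resize(f[:,:,::-1],(400,300),interpolation=3))
cv2.imwrite(f"pics/{sys.argv[2]}.png",np.hstack([cv2.imread(f"pics/{sys.argv[2]}_{n}.png") for n in("scene","top")]))
E
python3 fit.py .116 r1
```

```text
20.125 [ 0.525 -0.005  0.304] [-0.225  0.339  1.69   0.009  1.226 -1.451] [-0.15   0.204 -1.931] yang 70.07242317816939 toolz [-0.109  0.034 -0.993]
scene cup 0.88 [228.3 203.5] [ 0.585  -0.0295  0.116 ]
scene cup_handle 0.72 [206.8 211. ] [ 0.4945 -0.0019  0.154 ]
scene cup_stub 0.96 [240.9 191.6] [ 0.6215 -0.06    0.152 ]
scene outlet 0.64 [247.8 171.8] [ 0.6676 -0.0645  0.205 ]
scene gate_lugs 0.6 [246.1 175.3] [ 0.6776 -0.0527  0.177 ]
scene dispenser 0.91 [251.8 210.8] [ 0.6856 -0.0682  0.    ]
cup outline 0.69 472 [ 0.6014 -0.031   0.1429] z98 0.16132440110057658
top cup 0.61 [226.6 206.4] [ 0.5739 -0.0317  0.116 ]
top cup_stub 0.51 [233.  185.2] [ 0.6358 -0.0547  0.152 ]
top outlet 0.62 [232.2 168.3] [ 0.6762 -0.0549  0.205 ]
top gate_lugs 0.69 [234.2 172.3] [ 0.6716 -0.0598  0.177 ]
top dispenser 0.75 [238.3 185.4] [ 0.6764 -0.0663  0.    ]
```

View pics/r1.png

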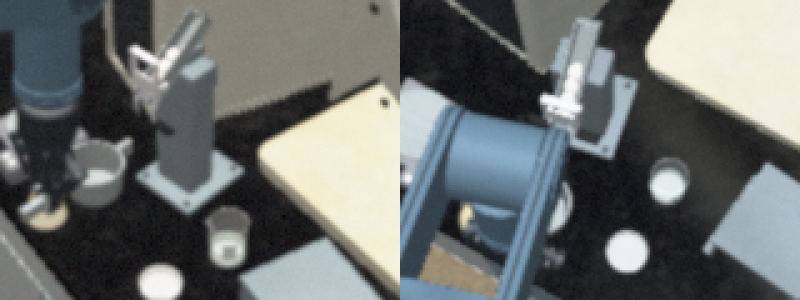

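The scene view shows the cup held level at (95,170) with its stub pointing at the column and the gate at (145,75). I'll measure the rim and gate more exactly.

```bash
cat > rim.py <<'E'
from h import *
import sys
from scipy.optimize import least_squares
np.set_printoptions(precision=4,suppress=True)
zc,gx,gy,yaw=map(float,sys.argv[1:5]); c0=np.array([gx+.08*np.cos(yaw),gy+.08*np.sin(yaw)]); print("FK cup",c0)
for n in("scene","top"):
    p=manip.snapshot(n); X=cloud(p)
    m=(np.hypot(X[...,0]-c0[0],X[...,1]-c0[1])<.06)&(abs(X[...,2]-zc-.05)<.006); P=X[m][:,:2]
    if len(P)>15:
        f=lambda q:np.hypot(*(P-q).T)-.040
        r=least_squares(f,c0,loss='soft_l1',f_scale=.003); print(n,"rim fit",len(P),r.x,np.sqrt(np.mean(r.fun**2)))
    m=(np.hypot(X[...,0]-c0[0],X[...,1]-c0[1])<.036)&(abs(X[...,2]-zc-.02)<.025); print("inside pts",m.sum(),X[m].mean(0) if m.any() else 0)
    o=manip.outline_of(p,"gate")
    if o:
        Q=X[cv2.erode(o[0]["pixels"].astype(np.uint8),np.ones((2,2)))>0]; Q=Q[(np.hypot(Q[:,0]-.677,Q[:,1]+.062)<.06)]; print(n,"gate",round(o[0]["conf"],2),len(Q),np.median(Q,0),Q.min(0),Q.max(0))
        L=Q[(Q[:,2]<.19)]; print(" lugs",len(L),L.mean(0) if len(L) else 0)
        Q=Q[Q[:,2]>.2]
        if len(Q)>10:
            q=Q[:,:2]-Q[:,:2].mean(0); w=np.linalg.svd(q,full_matrices=False)[2][0]; print(" guide axis",np.degrees(np.arctan2(w[1],w[0])),Q.mean(0))
E
python3 rim.py .109 .508 .0003 -.349
```

```text
FK cup [ 0.5832 -0.0271]
scene rim fit 108 [ 0.583  -0.0313] 0.004934026627987051
inside pts 162 [ 0.6035 -0.0198  0.1265]
scene gate 0.7 127 [ 0.6696 -0.0614  0.2142] [ 0.651  -0.1102  0.1004] [ 0.7301 -0.0281  0.2562]
 lugs 48 [ 0.6684 -0.073   0.1832]
 guide axis -117.53998285372502 [ 0.6698 -0.0616  0.2335]
top rim fit 30 [ 0.5855 -0.0267] 0.0012816085748507211
inside pts 47 [ 0.582  -0.0513  0.115 ]
top gate 0.65 90 [ 0.6724 -0.0574  0.1875] [ 0.6558 -0.1039  0.1796] [ 0.6904 -0.0181  0.2521]
 lugs 52 [ 0.6733 -0.0595  0.1848]
 guide axis -107.35060335385877 [ 0.6718 -0.0596  0.2308]
```

Request:
{"api": "step_arm", "payload": {
  "targets": [
    [13,-4,0,0,255],
    [28,-9,0,0,255],
    [43,-15,0,0,255],
    [58,-20,0,0,255],
    [66,-22,0,0,255]
  ]
}}

```text
clock: 21.75
ee_pos: [0.5918, -0.0284, 0.3035]
orientation: [-0.528, -2.983, -0.022]
force: [-0.3, 1.1, -1.9]
opening: 0.118
grasp_force: 88.5
```

Request:
{"api": "step_arm", "payload": {
  "targets": [
    [0,0,0,0,255],
    [0,0,6,0,255],
    [0,0,12,0,255],
    [0,0,12,0,255]
  ]
}}

```text
clock: 22.25
ee_pos: [0.5905, -0.0277, 0.3167]
orientation: [-0.527, -2.984, -0.022]
force: [0.6, 0.3, -1.7]
opening: 0.123
grasp_force: 88.5
```

```bash
python3 st.py; python3 rim.py .121 .574 -.022 -.349;python3 fit.py .121 r2
```

```text
22.25 [ 0.591 -0.028  0.317] [-0.238  0.435  1.505  0.008  1.314 -1.461] [ 0.561  0.295 -1.731] yang 69.98831288347604 toolz [-0.107  0.033 -0.994]
FK cup [ 0.6492 -0.0494]
scene rim fit 91 [ 0.6488 -0.0525] 0.005100095563536633
inside pts 125 [ 0.6683 -0.0452  0.1402]
scene gate 0.67 106 [ 0.6708 -0.0574  0.2113] [ 0.6521 -0.1063  0.1802] [ 0.6881 -0.0233  0.2552]
 lugs 40 [ 0.6705 -0.0599  0.1858]
 guide axis -112.16543099541597 [ 0.6701 -0.0606  0.2329]
top rim fit 21 [ 0.6506 -0.0481] 0.0010380451754125296
inside pts 53 [ 0.6486 -0.0741  0.1309]
scene cup 0.7 [240.9 191.2] [ 0.6517 -0.0439  0.121 ]
scene cup_handle 0.8 [224.4 197.9] [ 0.5659 -0.0276  0.159 ]
scene cup_stub 0.94 [254.9 181.9] [ 0.6797 -0.0846  0.157 ]
scene outlet 0.64 [247.5 174.9] [ 0.6532 -0.0703  0.205 ]
scene gate_lugs 0.6 [247.5 176.6] [ 0.6736 -0.0599  0.177 ]
scene dispenser 0.96 [247.5 212.7] [ 0.6704 -0.0578  0.    ]
cup outline 0.55 470 [ 0.6424 -0.0507  0.1531] z98 0.21246968918014453
top cup 0.48 [234.  180.8] [ 0.6594 -0.0564  0.121 ]
top cup_stub 0.49 [232.8 181.5] [ 0.6468 -0.0543  0.157 ]
top outlet 0.72 [235.7 166.1] [ 0.6832 -0.066   0.205 ]
top gate_lugs 0.57 [239.4 171.3] [ 0.6747 -0.0765  0.177 ]
top dispenser 0.79 [235.8 187.2] [ 0.6698 -0.0572  0.    ]
  return _methods._mean(a, axis=axis, dtype=dtype,
  ret = um.true_divide(
Traceback (most recent call last):
  File "rim.py", line 15, in <module>
    Q=X[cv2.erode(o[0]["pixels"].astype(np.uint8),np.ones((2,2)))>0]; Q=Q[(np.hypot(Q[:,0]-.677,Q[:,1]+.062)<.06)]; print(n,"gate",round(o[0]["conf"],2),len(Q),np.median(Q,0),Q.min(0),Q.max(0))
                                                                                                                                                                               ~~~~~^^^
ValueError: zero-size array to reduction operation minimum which has no identity
```

View pics/r2.png

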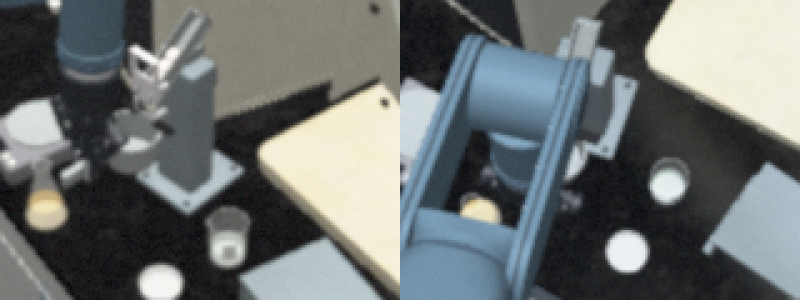

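The scene view shows the cup at (133,150) right under the gate lugs at (150,90). I'll raise it now.

Request:
{"api": "step_arm", "payload": {
  "targets": [
    [0,0,6,0,255],
    [0,0,12,0,255],
    [0,0,18,0,255],
    [0,0,24,0,255],
    [0,0,29,0,255]
  ]
}}

```text
clock: 23.88
ee_pos: [0.5906, -0.0278, 0.3452]
orientation: [-0.527, -2.982, -0.022]
force: [-0.1, 1.0, -4.6]
opening: 0.121
grasp_force: 88.1
```

Request:
{"api": "step_arm", "payload": {
  "targets": [
    [0,0,0,0,255],
    [0,0,0,0,255],
    [0,0,0,0,255],
    [0,0,0,0,255],
    [0,0,0,0,255]
  ]
}}

```text
clock: 24.5
ee_pos: [0.5905, -0.0278, 0.3445]
orientation: [-0.527, -2.982, -0.022]
force: [-0.8, -0.1, -4.0]
opening: 0.119
grasp_force: 88.2
```

```bash
python3 st.py
cat > pc.py <<'E'
from h import *
np.set_printoptions(precision=4,suppress=True)
for n in("scene","top"):
    p=manip.snapshot(n); X=cloud(p)
    for k in("piece0","gate","cup"):
        for o in manip.outline_of(p,k)[:6]:
            Q=X[o["pixels"]]; Q=Q[~np.isnan(Q[:,0])]; print(n,k,round(o["conf"],2),px(p,o["point"]).round(),o["pixels"].sum(),np.median(Q,0) if len(Q) else "", np.percentile(Q[:,2],[3,97]) if len(Q) else "")
E
python3 pc.py
```

```text
24.5 [ 0.59  -0.028  0.344] [-0.238  0.412  1.469  0.007  1.375 -1.461] [-0.814 -0.117 -4.01 ] yang 69.97789540696866 toolz [-0.109  0.034 -0.993]
scene gate 0.56 [206. 211.] 312 [0.5826 0.0547 0.045 ] [0.0066 0.1043]
scene cup 0.5 [199. 184.] 818 [0.689  0.1522 0.0387] [0.0059 0.0515]
top piece0 0.61 [247. 157.] 770 [ 0.7363 -0.1088  0.1455] [0.006  0.2975]
top gate 0.75 [342. 263.] 227 [ 0.3823 -0.3899  0.0709] [0.0147 0.1018]
top gate 0.46 [245. 171.] 42 [ 0.6624 -0.0949  0.2077] [0.0241 0.2112]
```

Request:
{"api": "step_arm", "payload": {
  "targets": [
    [0,0,1,0,255],
    [0,0,1,0,255],
    [0,0,1,0,255],
    [0,0,1,0,255],
    [0,0,1,0,255]
  ]
}}

```text
clock: 25.52
ee_pos: [0.5905, -0.0278, 0.3456]
orientation: [-0.527, -2.982, -0.022]
force: [0.2, -0.2, -3.8]
opening: 0.121
grasp_force: 88.2
```

Request:
{"api": "step_arm", "payload": {
  "targets": [
    [0,0,-5,0,255],
    [0,0,-11,0,255],
    [0,0,-18,0,255],
    [0,0,-28,0,255],
    [0,0,-38,0,255]
  ]
}}

```text
clock: 26.15
ee_pos: [0.5905, -0.0278, 0.3068]
orientation: [-0.527, -2.982, -0.022]
force: [0.2, 0.9, -3.1]
opening: 0.123
grasp_force: 88.5
```

Request:
{"api": "step_arm", "payload": {
  "targets": [
    [0,0,-4,0,255],
    [0,0,-4,0,255]
  ]
}}

```text
clock: 26.4
ee_pos: [0.5905, -0.0278, 0.3032]
orientation: [-0.527, -2.981, -0.022]
force: [0.6, -0.6, -2.6]
opening: 0.118
grasp_force: 88.3
```

```bash
python3 st.py; sleep 0
python3 - <<'E'
from h import *
np.set_printoptions(precision=3,suppress=True)
F=[manip.read_state()["force"][2]]
for n in ("scene","top")*3:
    p=manip.snapshot(n); F.append(manip.read_state()["force"][2])
print(F,np.mean(F))
p=manip.snapshot("scene"); X=cloud(p)
for k in("piece0",):
    for o in manip.outline_of(p,k)[:6]:
        Q=X[o["pixels"]]; print(round(o["conf"],2),px(p,o["point"]).round(),o["pixels"].sum(),np.nanmedian(Q,0))
f=p["frame"][120:230,195:300]; cv2.imwrite("pics/s1.png",cv2.resize(f[:,:,::-1],(573,600),interpolation=3))
E
```

```text
26.4 [ 0.59  -0.028  0.303] [-0.238  0.449  1.52   0.008  1.288 -1.461] [ 0.563 -0.577 -2.625] yang 69.97987987615045 toolz [-0.11   0.034 -0.993]
[np.float64(-2.62524523749464), np.float64(-3.359442654976425), np.float64(-2.883726249392789), np.float64(-2.030323256006366), np.float64(-3.887274120255387), np.float64(-3.78111681787253), np.float64(-3.724119352731347)] -3.1844639555327836
```

View pics/s1.png

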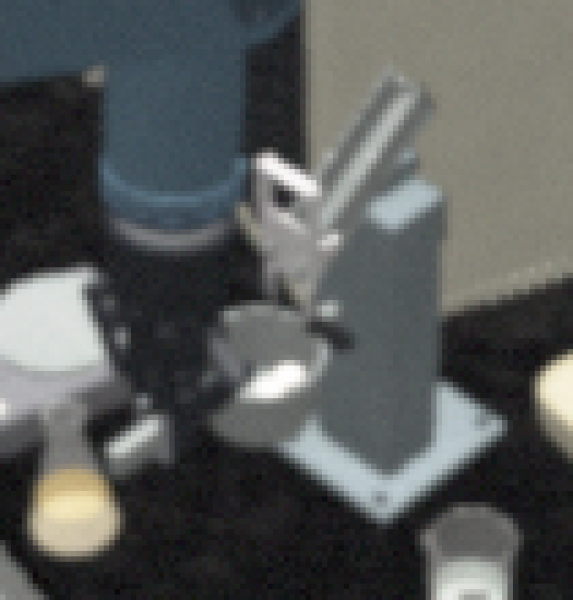

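The chute is empty, the gate hangs shut, and white pieces lie in the cup at (275,380). The tool force has also grown by about 1 N, which fits four cylinders. I'll back out and carry the cup to the balance.

Request:
{"api": "step_arm", "payload": {
  "targets": [
    [-8,3,0,0,255],
    [-22,8,0,0,255],
    [-38,14,0,0,255],
    [-54,20,0,0,255],
    [-62,22,0,0,255]
  ]
}}

```text
clock: 27.42
ee_pos: [0.5269, -0.0051, 0.3037]
orientation: [-0.526, -2.981, -0.022]
force: [0.2, -0.1, -2.0]
opening: 0.117
grasp_force: 88.5
```

Request:
{"api": "step_arm", "payload": {
  "targets": [
    [0,0,12,0,255],
    [0,0,28,0,255],
    [0,10,40,0,255],
    [2,28,44,0,255],
    [4,48,44,0,255]
  ]
}}

```text
clock: 28.05
ee_pos: [0.5327, 0.0436, 0.348]
orientation: [-0.527, -2.983, -0.023]
force: [-0.4, 0.8, -3.7]
opening: 0.121
grasp_force: 88.5
```

Request:
{"api": "step_arm", "payload": {
  "targets": [
    [4,22,0,0,255],
    [10,44,0,0,255],
    [26,62,0,0,255],
    [46,76,0,0,255],
    [66,90,0,0,255]
  ]
}}

```text
clock: 28.68
ee_pos: [0.5987, 0.1345, 0.3467]
orientation: [-0.524, -2.981, -0.022]
force: [0.3, 0.3, -2.7]
opening: 0.122
grasp_force: 88.5
```

Request:
{"api": "step_arm", "payload": {
  "targets": [
    [20,10,0,0,255],
    [40,20,0,0,255],
    [56,30,0,0,255],
    [66,37,0,0,255],
    [66,37,0,0,255]
  ]
}}

```text
clock: 29.3
ee_pos: [0.6645, 0.1705, 0.3466]
orientation: [-0.525, -2.981, -0.021]
force: [0.0, -0.9, -3.3]
opening: 0.124
grasp_force: 88.4
```

```bash
python3 st.py; python3 rim.py .151 .648 .1745 -.349 2>&1 | grep -v Warn; python3 pc.py
python3 - <<'E'
from h import *
for n in("scene","top"):
    p=manip.snapshot(n)
    for q in manip.pinpoint(p,"pan")[:1]: a=px(p,q["point"]); print(n,q["conf"],at_z(p,*a,.046))
E
```

```text
29.3 [0.665 0.171 0.347] [ 0.078  0.574  1.199  0.042  1.477 -1.151] [ 0.027 -0.917 -3.267] yang 70.0596119995653 toolz [-0.11   0.034 -0.993]
FK cup [0.7232 0.1471]
scene rim fit 106 [0.7217 0.1456] 0.004691634831727046
inside pts 126 [0.7368 0.1523 0.1711]
scene gate 0.46 69 [ 0.6707 -0.0603  0.2264] [ 0.6558 -0.0999  0.185 ] [ 0.6839 -0.0321  0.2546]
 lugs 15 [ 0.67   -0.0617  0.1865]
 guide axis -114.41688546905216 [ 0.6696 -0.062   0.2328]
top rim fit 97 [0.7249 0.1479] 0.004471810918349799
inside pts 250 [0.7317 0.1456 0.1658]
top gate 0.5 92 [ 0.6708 -0.0626  0.1881] [ 0.6543 -0.1071  0.1793] [ 0.6877 -0.0215  0.2542]
 lugs 51 [ 0.6697 -0.0703  0.1851]
 guide axis 73.51850737970702 [ 0.6721 -0.0591  0.2341]
scene gate 0.65 [242. 170.] 177 [ 0.6706 -0.0584  0.1894] [-0.0006  0.2513]
scene cup 0.88 [203. 152.] 480 [0.7205 0.1441 0.1883] [0.1574 0.2054]
top gate 0.46 [233. 165.] 97 [ 0.6718 -0.0617  0.187 ] [0.1819 0.2522]
top cup 0.69 [171. 151.] 320 [0.7499 0.1407 0.1812] [0.1538 0.2062]
scene 0.71 [0.72060715 0.14863859 0.046     ]
top 0.89 [0.72423686 0.1497017  0.046     ]
```

Request:
{"api": "step_arm", "payload": {
  "targets": [
    [0,1,-22,0,255],
    [0,1,-48,0,255],
    [0,1,-72,0,255],
    [0,1,-90,0,255],
    [0,1,-98,0,255]
  ]
}}

```text
clock: 30.72
ee_pos: [0.6643, 0.1702, 0.2483]
orientation: [-0.527, -2.98, -0.021]
force: [-0.6, 0.3, -3.4]
opening: 0.117
grasp_force: 88.5
```

Request:
{"api": "step_arm", "payload": {
  "targets": [
    [0,0,-3,0,255],
    [0,0,-5,0,255],
    [0,0,-7,0,255],
    [0,0,-7,0,255]
  ]
}}

```text
clock: 31.22
ee_pos: [0.6646, 0.1702, 0.2429]
orientation: [-0.527, -2.982, -0.022]
force: [-0.6, -0.7, -1.6]
opening: 0.126
grasp_force: 88.5
```

Request:
{"api": "step_arm", "payload": {
  "targets": [
    [0,0,-1,0,255],
    [0,0,-2,0,255],
    [0,0,-2,0,255]
  ]
}}

```text
clock: 31.6
ee_pos: [0.6645, 0.1702, 0.2409]
orientation: [-0.527, -2.982, -0.022]
force: [-1.2, -0.3, -1.6]
opening: 0.118
grasp_force: 88.7
```

Request:
{"api": "step_arm", "payload": {
  "targets": [
    [0,0,0,0,225],
    [0,0,0,0,205],
    [0,0,0,0,185],
    [0,0,0,0,165],
    [0,0,0,0,150]
  ],
  "force": 20
}}

```text
clock: 32.22
ee_pos: [0.6646, 0.1701, 0.2407]
orientation: [-0.527, -2.982, -0.022]
force: [-0.4, 0.1, -0.7]
opening: 0.411
grasp_force: 0.0
```

Request:
{"api": "step_arm", "payload": {
  "targets": [
    [0,0,10,0,150],
    [0,0,35,0,150],
    [0,0,65,0,150],
    [0,0,95,0,150],
    [0,0,110,0,150]
  ]
}}

```text
clock: 32.85
ee_pos: [0.6648, 0.1702, 0.3535]
orientation: [-0.527, -2.985, -0.023]
force: [-1.1, 0.2, 0.2]
opening: 0.409
grasp_force: 0.0
```

Request:
{"api": "step_arm", "payload": {
  "targets": [
    [-20,10,10,0,150],
    [-60,20,20,0,150],
    [-100,30,30,0,150],
    [-130,30,30,0,150],
    [-130,30,30,0,150]
  ]
}}

```text
clock: 33.48
ee_pos: [0.5325, 0.2006, 0.381]
orientation: [-0.525, -2.981, -0.022]
force: [-0.0, -0.5, -0.5]
opening: 0.414
grasp_force: 0.0
```

```bash
python3 st.py; python3 rim.py .046 .648 .1745 -.349 2>&1 | grep -v Warn; python3 pc.py
python3 - <<'E'
from h import *
p=manip.snapshot("top"); q=manip.snapshot("scene")
a=cv2.resize(p["frame"][130:220,140:260],(400,300),interpolation=3); b=cv2.resize(q["frame"][130:220,160:280],(400,300),interpolation=3)
cv2.imwrite("pics/end.png",np.hstack([b,a])[:,:,::-1])
E
```

```text
33.475 [0.533 0.201 0.381] [ 0.148  0.339  1.485  0.05   1.422 -1.084] [-0.033 -0.474 -0.465] yang 70.04898852753503 toolz [-0.11   0.034 -0.993]
FK cup [0.7232 0.1471]
scene rim fit 126 [0.7212 0.1462] 0.0059677057653857455
inside pts 164 [0.7328 0.1546 0.0646]
scene gate 0.72 60 [ 0.6695 -0.0609  0.2   ] [ 0.6505 -0.1073  0.1832] [ 0.6844 -0.0316  0.247 ]
 lugs 25 [ 0.6639 -0.0783  0.1864]
 guide axis -114.01128580938189 [ 0.67   -0.061   0.2285]
top rim fit 125 [0.7245 0.1485] 0.006129861448170804
inside pts 298 [0.7251 0.1479 0.0586]
top gate 0.58 100 [ 0.6711 -0.0622  0.1873] [ 0.6557 -0.1071  0.0121] [ 0.7349 -0.0215  0.2531]
 lugs 59 [ 0.6725 -0.0665  0.1819]
 guide axis 70.89501044253943 [ 0.6714 -0.0605  0.2337]
scene piece0 0.48 [309. 303.] 456 [ 0.3682 -0.4043  0.0661] [0.0088 0.1009]
scene gate 0.65 [245. 169.] 91 [ 0.6698 -0.0613  0.1973] [0.1812 0.2499]
scene cup 0.71 [204. 175.] 561 [0.7194 0.1577 0.0816] [0.0041 0.0992]
top gate 0.65 [239. 168.] 86 [ 0.6696 -0.0788  0.1862] [0.0257 0.25  ]
top gate 0.19 [172. 166.] 583 [0.7307 0.1623 0.0799] [0.0326 0.0992]
top cup 0.82 [171. 168.] 527 [0.7296 0.1641 0.0829] [0.0466 0.0994]
```

Run:
```python
from h import *
p0=dict(np.load("top0.npz")); p1=manip.snapshot("top"); q0=dict(np.load("scene0.npz")); q1=manip.snapshot("scene")
d=np.array([.94*np.cos(np.radians(36)),-.342*np.cos(np.radians(36)),np.sin(np.radians(36))])
for a,b in((p0,p1),(q0,q1)):
    for p in(a,b):
        print([int(p["frame"][int(round(v)),int(round(u))].mean()) for s in range(5,130,8) for u,v in [proj(p,np.array([.676,-.061,.205])+d*s/1000+np.array([0,0,.008]))]])
X=cloud(p1); r=np.hypot(X[...,0]-.7245,X[...,1]-.1475); z=X[r<.034][:,2]; print("inside",len(z),"share>.060",(z>.060).mean(),np.histogram(z,[.04,.048,.052,.056,.06,.064,.068,.072,.08,.1]))
f=p1["frame"].mean(2); print((f[r<.034]>200).sum(), np.percentile(f[r<.034],[10,50,90]))
```

```text
[166, 237, 251, 247, 246, 246, 247, 245, 248, 229, 174, 174, 174, 175, 175, 183]
[164, 193, 249, 186, 176, 175, 174, 176, 175, 173, 175, 175, 174, 175, 175, 182]
[153, 147, 146, 172, 231, 233, 241, 235, 241, 198, 182, 184, 180, 180, 177, 154]
[155, 144, 140, 151, 177, 177, 178, 173, 184, 184, 182, 181, 181, 179, 177, 155]
inside 239 share>.060 0.39330543933054396 (array([16, 49, 61, 19, 15, 34, 37,  7,  1]), array([0.04 , 0.048, 0.052, 0.056, 0.06 , 0.064, 0.068, 0.072, 0.08 ,
       0.1  ]))
172 [139.93333333 213.         253.33333333]
```

Run:
```python
from h import *
np.set_printoptions(precision=3,suppress=True,linewidth=150)
p0=dict(np.load("top0.npz")); p1=manip.snapshot("top"); q0=dict(np.load("scene0.npz")); q1=manip.snapshot("scene")
for a,b in((p0,p1),(q0,q1)):
    u,v=map(int,map(round,proj(a,[.692,-.067,.225]))); print(u,v)
    for p in(a,b): print(p["frame"][v-8:v+7,u-6:u+8].mean(2).astype(int))
X0,X1=cloud(p0),cloud(p1); u,v=map(int,map(round,proj(p0,[.692,-.067,.225])))
print(X0[v-6:v+5,u,2],X1[v-6:v+5,u,2])
```

```text
236 161
[[ 43  66  93 145 144 175 231 246 247 246 238 207 171 140]
 [ 36  68 100 144 148 183 235 246 246 246 241 214 157 123]
 [ 30  69 119 141 135 174 231 245 245 244 233 200 151 105]
 [ 29  70 133 143 136 180 227 241 242 237 215 183 144  92]
 [ 81  98 142 145 157 221 240 246 244 232 196 171 137  91]
 [212 201 180 163 208 242 247 248 246 226 184 159 127  94]
 [247 246 242 229 234 246 247 247 246 225 185 151 106  88]
 [250 250 250 248 248 250 249 246 244 227 187 145  93  86]
 [240 247 250 250 250 251 251 249 250 241 213 174 132  97]
 [229 217 219 234 248 250 250 251 251 250 245 231 177 107]
 [239 194 167 211 235 237 239 248 250 250 249 242 194 108]
 [208 195 222 237 238 237 236 235 231 231 229 211 159  98]
 [143 160 198 215 224 244 247 237 210 186 165 140 113  86]
 [141 137 138 145 166 208 221 222 231 212 149 117  96  85]
 [156 134 131 132 135 142 146 165 199 186 142 114  97  83]]
[[ 42  67  93 143 143 136 163 173 177 178 177 170 168 139]
 [ 32  67 102 145 142 143 168 175 178 177 178 173 159 124]
 [ 32  69 115 140 135 151 171 173 178 177 177 176 148 106]
 [ 28  70 134 143 131 160 174
[... 1895 characters left out ...]
141 155 171 161 127 107 102 106]
 [153 169 181 184 168 147 142 152 157 134 114 101 104 105]
 [145 149 160 170 168 159 144 145 151 149 150 120 110 103]
 [147 148 151 149 153 156 146 151 172 202 212 150 111  99]
 [145 147 144 147 146 148 148 171 199 204 188 137 103  95]
 [141 147 145 144 148 143 144 156 168 162 144 116  97  93]
 [142 146 145 149 151 147 140 138 138 133 118 104  91  88]
 [142 148 148 150 155 149 142 135 129 116 105  93  92  90]
 [144 146 149 153 151 145 140 135 122 105  94  91  90  91]
 [131 140 145 143 134 138 140 132 116  97  93  89  88  91]]
[0.246 0.241 0.24  0.239 0.236 0.285 0.289 0.29  0.289 0.23  0.252] [0.231 0.234 0.224 0.227 0.224 0.287 0.289 0.288 0.288 0.219 0.253]
```

The one bright band left at the chute is the guide's crossbar: its depth of about 0.289 m is the same before and after. The depth in front of it fell to the bare chute floor, so the chute is empty. The cup stands on the pan and the gate is shut.

```bash
python3 -c "
from workcell import manip
print(manip.close_job())"
```

```text
the job is handed in; nothing more can be done
None
```

I handed the job in with the cup let go upright on the balance pan, the gate shut and the arm clear; it returned no verdict, and I infer all four cylinders are inside from the empty chute and about 1 N of added weight.

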